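Release the blue racer from the roll-test ramp

ROBOT

A 6-joint arm with a two-finger parallel gripper is mounted at the origin on the work surface. World frame = base frame: x ahead of the robot, y to its left, z up, the work surface at z = 0. Lengths are in mm, angles in rad, forces in N, time in s.
With the tool pointing down it reaches from about 250 to 725 mm from the base axis. Payload 4 kg.
Tool frame: the origin (TCP) lies midway between the tips of the shut fingers; the grasp point (between the pads) lies 19 mm behind it; z points along the fingers, y is the direction in which the jaws open and shut (so a half turn about z gives the same grasp; the last joint's range is limited). The gripper opens to 85 mm and grips with 20 to 120 N. Pads are 22 mm wide; open, the fingers measure 114 mm over their backs; the gripper's body (76 mm by 85 mm) begins 54 mm behind the grasp point. The pads swing forward as they close: fully open they stand 13 mm farther back than shut.
Start: joints at [-1.327, 0.241, 0.005, 1.335, 0, 1.571], TCP at [120.694, -485.214, 208.306] pointing down, gripper open.
Joint ranges: [-2.72, 2.72], [-1.05, 1.87], [-1.09, 1.28], [-1.99, 2.15], [-1.42, 1.44], [-3.14, 3.14]. Speed limits (rad/s): [2.79, 2.79, 3.14, 3.14, 3.14, 3.14].

INTERFACE

Orientations are given as a unit quaternion [x, y, z, w].
In Python, from bench import env, grab_frame, camera_model gives the robot as it stands.
- The arm moves only by the shell command python3 -m inch 'ROWS' [FORCE]. ROWS is JSON, a list of rows, each an object with "jaw": the finger opening in mm, from 0 to 85.4; "translation": the shift along the world's x, y, z in mm, a list of three; "turn": the turn about the world's z in rad. A call has exactly 5 rows; each row is the pose to reach, as a shift and turn from the pose commanded when the call began; what a row does not reach only later rows make up. A row lasts 1/12 s, in which the tool goes at most 41.7 mm and 7.16 degrees, less where a joint would pass 70% of its speed; a pose out of reach is approached as far as the arm can. A call with a gripper value outside its range is refused whole. The fingers move at their own pace and stop on an object; FORCE is the grip in N (left out, the last holds). Time passes only in rows, so rows that repeat a pose let the fingers close, or fill a call up. It gives the time, the measured TCP pose, the force and the opening at its end, in the units of the state.
- env.state(): the state, without advancing time (a new reading comes with each control period).
- grab_frame(name): name is "scene" or "top"; returns (picture, depth): 400x640x3 uint8, red, green, blue; 400x640 float32, mm along the optical axis (not along the pixel's ray), 0 where there is no reading.
- camera_model(name): a dict with "K" (3x3 intrinsics, pixels), "xyz" and "rotation" of the camera in the world. Camera axes: x right, y up, looking along -z (the intrinsics and any distortion apply to the point x, -y, -z); pixel columns grow to the right and rows downward; lengths in mm; the calibration is good to about 2 mm. A picture is of the moment at which its call begins. camera_model takes no time and is no camera call.
- env.close_job(): hands the job in, once; it reports no verdict.
The state is a dict: "time_s": time; "joint_pos": joint angles; "joint_velocities": joint speeds; "joint_torque": joint torques, N m; "ee_pos": TCP position; "tool_rot": TCP orientation; "force": force on the tool from outside, world axes, zero at the start; "moment": the same for the moment, N m; "grip_width": finger opening in mm.
Only numpy, scipy, OpenCV 4.12 (cv2) and the standard library are available. Lean on these libraries where they do the work, as an engineer would, in place of code of your own. Each camera call takes 0.05 s, during which the arm holds its last target.

TASK

Send the blue racer down the test ramp: press down the paddle of the rocker lever that lifts the gate in front of it, keep the gate up until the whole car has rolled out from under it, then let the paddle come back up so that the gate is shut behind it, with the blue racer resting against the buffer at the foot of the ramp. Work only the paddle: do not touch either car or the gates, keep the red racer waiting behind its own shut gate, and leave everything else on the table as it stands.

Things in the scene. Friction and masses are not known exactly. Their poses are not given: they have to be found in the camera images.
- ramp: Fixed two-lane ramp, black with a slot per lane. Origin on the table under the start line, midway between the lanes; x uphill, y across to the paddles. Lane centres y = +40 mm (near), -40 (far). Gates at x = 0, surface there 47 above the table; 8 deg slope from x = 200 down to a buffer at x = -262. Lever stanchion at y = 130, 109 high; paddles at y = 208, x = -50 (near lane's), +50 (far's).
- blue_racer: Blue 1:32 slot racer with a white stripe, 130 long x 58 wide x 28 tall, on free-rolling wheels in its lane. Origin: centre of its underside, on the running surface; own -x is its nose. Waits in either lane, nose at the gate; rolls down by itself once the gate is up, in 1 to 3 s, to rest at the buffer (origin near ramp x = -195 mm). Out from under the gate when its origin is past ramp x = -75.
- red_racer: Red 1:32 slot racer with a yellow stripe, 130 long x 58 wide x 28 tall, on free-rolling wheels in its lane. Origin: centre of its underside, on the running surface; own -x is its nose. It waits in the other lane and has to stay there.
- near_lever (a joint): Angle of the rocker lever that lifts the near lane's gate (lane nearer to the paddles). 0 = gate shut (rest), 0.45 rad = paddle fully down on its stop, gate fully up. A spring shuts it when let go; about 5 N on the paddle holds it fully down. A car passes under from about 0.23 rad up.
- far_lever (a joint): Angle of the rocker lever that lifts the far lane's gate (lane farther from the paddles). 0 = gate shut (rest), 0.45 rad = paddle fully down on its stop, gate fully up. A spring shuts it when let go; about 5 N on the paddle holds it fully down. A car passes under from about 0.13 rad up.
- near_paddle (a point): Centre of the top face of the paddle of the near lane's lever (yellow plate with black rubber top, 34 along the ramp x 38), on the robot's side of the ramp, 105 above the table at rest. The paddle swings on a 78 mm arm about the pivot on its ramp side (ramp y = 130, 95 high): fully pressed it is 34 lower and tilted 26 deg. Open space around and above.
- far_paddle (a point): Centre of the top face of the paddle of the far lane's lever (yellow plate with black rubber top, 34 along the ramp x 38), on the robot's side of the ramp, 105 above the table at rest. The paddle swings on a 78 mm arm about the pivot on its ramp side (ramp y = 130, 95 high): fully pressed it is 34 lower and tilted 26 deg. Open space around and above.
- near_gate: Yellow stop blade, 24 wide x 3 thick, hanging from the near lever's end across the near lane in front of the waiting car's nose. Origin on the lever's pivot axis, not on the blade.
- far_gate: Yellow stop blade, 24 wide x 3 thick, hanging from the far lever's end across the far lane in front of the waiting car's nose. Origin on the lever's pivot axis, not on the blade.
- pit_wall: White plastic pit wall section with red top edge, 160 x 30 x 47, loose, stands on the table. Origin: centre of underside. Leave alone.
- beacon: Yellow plastic timing beacon, 52 square base, 103 tall, loose. Origin: centre of underside. Leave alone.
- joiner_tool: Flat steel track joiner tool, 110 x 30 x 7, loose on the table. Origin: centre of underside. Leave alone.
- oil_bottle: Small clear oil bottle with red cap, 30 diameter, 62 tall, loose. Origin: centre of underside. Leave alone.
- screwdriver: Screwdriver, 150 long, lying loose on the table. Leave alone.
- floodlight: Chrome floodlight post locked in its twist socket, fixed, 225 tall, base 56 diameter. Origin: centre of underside. Keep clear.
Mind the look-alikes: they are no part of the job. Several things have the shape of the blue_racer; the one meant has the colours described above.

How it is judged (in metres and radians):
On the way, in this order (a step that is already met when the one before it is completed fails the run):
1. the gate in front of the blue racer starts to lift (((y of blue_racer in the frame of ramp above 0 m and value of joint near_lever above 0.08 rad) or (y of blue_racer in the frame of ramp below 0 m and value of joint far_lever above 0.08 rad))).
2. the whole blue racer has rolled out from under its gate while the gate is still held up (((y of blue_racer in the frame of ramp above 0 m and value of joint near_lever above 0.09 rad and x of blue_racer in the frame of ramp below -0.075 m) or (y of blue_racer in the frame of ramp below 0 m and value of joint far_lever above 0.09 rad and x of blue_racer in the frame of ramp below -0.075 m))).
At the end, for the whole second after the job is handed in: The blue racer stands still on its wheels at the foot of the ramp, within about 35 mm of the buffer (origin beyond ramp x = -0.16 m), both gates are shut (levers within 0.05 rad of rest), the red racer is within 15 mm of where it waited, and no bystander has moved more than 20 mm (x of blue_racer in the frame of ramp between -0.22 and -0.16 m and z of blue_racer in the frame of ramp below 0.035 m and angle between blue_racer's own z axis and vertical below 0.2 rad and linear speed of blue_racer below 0.02 m/s and value of joint each of near_lever, far_lever below 0.05 rad and distance of red_racer from where it was at the start of the episode below 0.015 m and distance of each of pit_wall, beacon, joiner_tool, oil_bottle, screwdriver from where it was at the start of the episode below 0.02 m); the robot touches nothing.
It fails at once if the red racer's gate is lifted ((y of blue_racer in the frame of ramp above 0 m and value of joint far_lever above 0.05 rad) or (y of blue_racer in the frame of ramp below 0 m and value of joint near_lever above 0.05 rad)).
It fails at once if the robot touches a car or lifts it off the ramp (contact force between any of the fingers, the arm and blue_racer above 0.3 N or contact force between any of the fingers, the arm and red_racer above 0.3 N or z of any of blue_racer, red_racer in the frame of ramp above 0.08 m).
It fails at once if the robot moves a gate directly instead of using the paddle (contact force between any of the fingers, the arm and near_gate above 0.5 N or contact force between any of the fingers, the arm and far_gate above 0.5 N).
It fails at once if the red racer leaves its place (distance of red_racer from where it was at the start of the episode above 0.015 m).
It fails at once if a bystander is pushed, lifted or knocked over (distance of any of pit_wall, beacon, joiner_tool, oil_bottle, screwdriver from where it was at the start of the episode above 0.02 m).
It also fails if it takes over 32 s, if anything falls off the work surface, if the arm or the gripper's body presses on something with over 40 N, if the wrist force passes 120 N, or if a joint passes its speed limit or range.

## Working session

There is one attempt and no reset: what is moved stays moved. The work goes in short steps, Python scripts to look and compute and a shell command to move; the robot and the scene stay as the last step left them, time stands still between calls to the robot, and variables do not carry over. Pictures are saved under pics/ and viewed, and the job is handed in when it is done.

```bash
mkdir -p pics; ls; cat > h.py <<'E'
from bench import env, grab_frame, camera_model
import numpy as np, cv2
def snap(name,fn):
    p,d=grab_frame(name); cv2.imwrite('pics/'+fn+'.png',p[:,:,::-1]); np.savez('pics/'+fn+'.npz',p=p,d=d); return p,d
def pt(name,d,u,v):
    c=camera_model(name);K=np.array(c['K']);z=d[v,u]
    q=np.array([(u-K[0,2])/K[0,0]*z,-(v-K[1,2])/K[1,1]*z,-z])
    R=np.array(c['rotation']); return R@q+np.array(c['xyz'])
E
python3 - <<'E'
from h import *
for n in('scene','top'):
    snap(n,n+'1'); c=camera_model(n); print(c)
print(env.state())
E
```

```text
pics
{'K': array([[371.74319163,   0.        , 317.74249965],
       [  0.        , 371.74319163, 198.84373398],
       [  0.        ,   0.        ,   1.        ]]), 'xyz': array([1122.76063786,  556.05736752,  728.40467298]), 'rotation': array([0.17060196, 0.38301729, 0.82916817, 0.36969294])}
{'K': array([[517.2731131 ,   0.        , 326.02176403],
       [  0.        , 517.2731131 , 207.86958993],
       [  0.        ,   0.        ,   1.        ]]), 'xyz': array([ 270.03806013,   40.52445306, 1522.94704388]), 'rotation': array([-0.0705062 ,  0.07239783,  0.71624649, -0.69049142])}
{'time_s': 0.1, 'joint_pos': array([-1.32699104e+00,  2.41352188e-01,  3.84732974e-03,  1.33521651e+00,
       -5.71235207e-06,  1.57077299e+00]), 'joint_velocities': array([ 0.00023423, -0.00303613,  0.00350452, -0.00085145, -0.00079923,
       -0.00280871]), 'joint_torque': array([ 1.56953333e-04, -3.73137331e+01,  2.53010201e+01,  1.08220943e-02,
        1.78803037e-05,  5.72478086e-06]), 'ee_pos': array([ 120.54647185, -484.60953299,  207.49033426]), 'tool_rot': array([ 9.92577190e-01,  1.21612482e-01, -1.19867102e-04, -9.55030626e-04]), 'force': array([-0.72423929,  0.48641704, -0.26239595]), 'moment': array([-0.01498029, -0.03040791,  0.0116323 ]), 'grip_width': 85.11975308200105}
```

View pics/scene1.png

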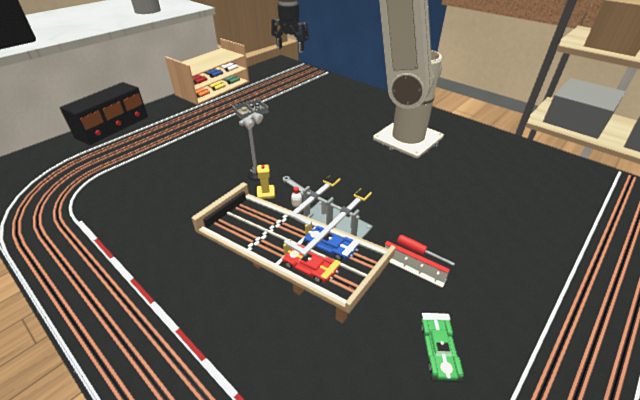

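View pics/top1.png

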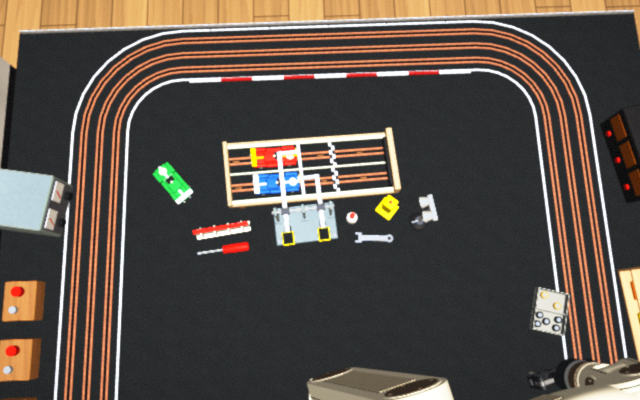

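```bash
sed -i "s/R=np.array(c\['rotation'\])/from scipy.spatial.transform import Rotation as Ro; R=Ro.from_quat(c['rotation']).as_matrix()/" h.py
python3 - <<'E'
from h import *
p=np.load('pics/top1.npz');d=p['d'];im=p['p'][120:260,210:410,::-1]
cv2.imwrite('pics/crop1.png',cv2.resize(im,None,fx=4,fy=4,interpolation=cv2.INTER_CUBIC))
s=np.load('pics/scene1.npz')['p'][160:300,190:400,::-1]
cv2.imwrite('pics/crop2.png',cv2.resize(s,None,fx=3.8,fy=3.8,interpolation=cv2.INTER_CUBIC))
# heights: list pixels 90..115 mm around the paddles
for (u0,u1) in((276,302),(310,336)):
    P=np.array([pt('top',d,u,v) for v in range(224,248) for u in range(u0,u1)])
    m=(P[:,2]>95)&(P[:,2]<118); print(m.sum(),P[m].mean(0).round(1),P[m].min(0).round(),P[m].max(0).round())
for uv in((228,146),(396,132),(399,190),(230,203),(323,235),(288,238),(277,184),(275,157)): print(uv,pt('top',d,*uv).round(1))
E
```

```text
192 [486.1 139.2 103. ] [463. 121.  95.] [521. 156. 111.]
180 [491.6  39.7 103.3] [471.  23.  96.] [517.  56. 110.]
(228, 146) [761.  310.5  79.8]
(396, 132) [ 814.8 -194.9   -1.1]
(399, 190) [ 623.5 -188.1   25.9]
(230, 203) [586.2 301.1  98.7]
(323, 235) [484.8  42.5 104.2]
(288, 238) [479.2 139.2 109.5]
(277, 184) [639.8 169.   85.8]
(275, 157) [720.2 173.2  86.9]
```

View pics/crop1.png

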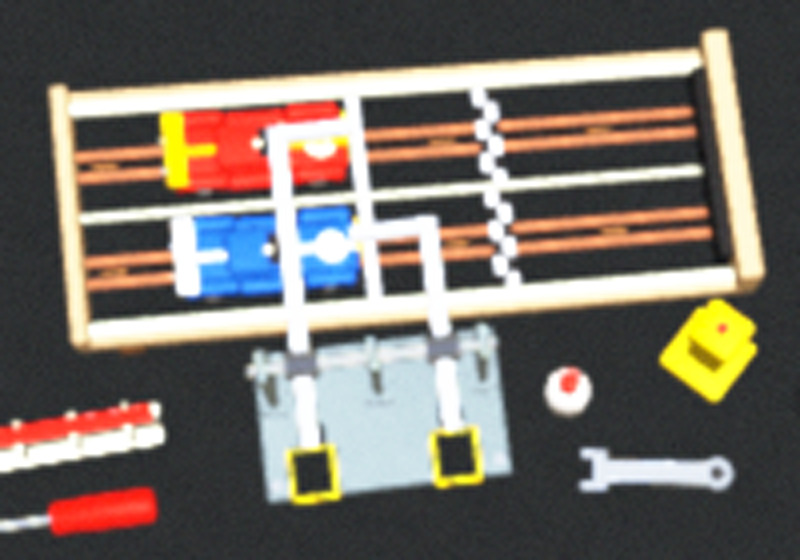

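View pics/crop2.png

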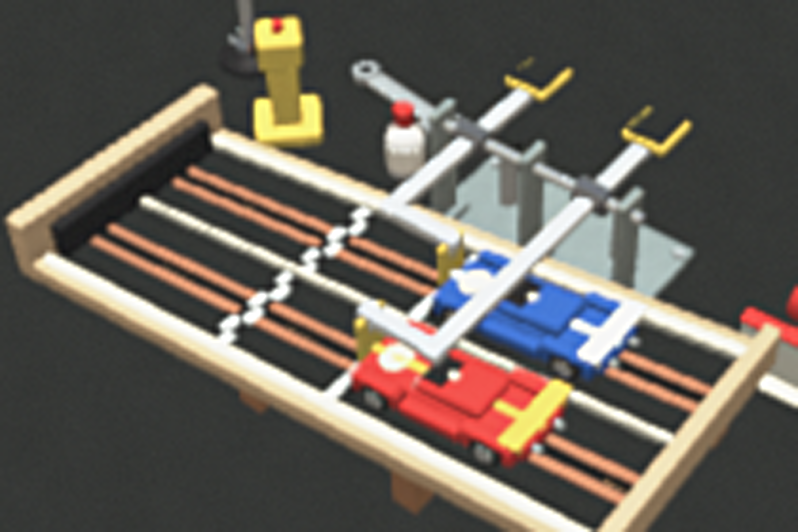

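The car to release is the blue one with the white stripe at top px (277,184), in the lane nearer the robot. The red car (275,157) is in the far lane. The green one (173,183) is a look-alike lying on the table. Blue's gate hangs on the right-hand lever, whose paddle is at px (324,234). The left paddle (288,237) belongs to red's gate.

```bash
python3 - <<'E'
from h import *
from scipy.spatial.transform import Rotation as Ro
c=camera_model('top');K=c['K'];R=Ro.from_quat(c['rotation']).as_matrix()
for n,u,v,z in(('near',324.25,234.3,105),('far',288.3,238.3,105),('flood',428,208,225),('beac',388,207,100)):
    r=R@np.array([(u-K[0,2])/K[0,0],-(v-K[1,2])/K[1,1],-1]); t=(z-c['xyz'][2])/r[2]; print(n,(c['xyz']+t*r).round(1))
E
python3 -m inch '[{"jaw":0,"translation":[20,37,0],"turn":0},{"jaw":0,"translation":[40,74,0],"turn":0},{"jaw":0,"translation":[60,111,0],"turn":0},{"jaw":0,"translation":[80,148,0],"turn":0},{"jaw":0,"translation":[100,185,0],"turn":0}]'
```

```text
near [486.5  39.  105. ]
far [478.9 138.7 105. ]
flood [ 526.4 -228.8  225. ]
beac [ 558.1 -142.7  100. ]
time_s: 0.52
ee_pos: [219.9, -300.0, 207.8]
tool_rot: [0.993, 0.121, -0.0, -0.0]
force: [0.7, 0.9, 0.6]
grip_width: 25.6
```

```bash

python3 -m inch '[{"jaw":0,"translation":[24,32,0],"turn":0},{"jaw":0,"translation":[48,63,0],"turn":0},{"jaw":0,"translation":[72,94,0],"turn":0},{"jaw":0,"translation":[96,125,0],"turn":0},{"jaw":0,"translation":[120,155,0],"turn":0}]'
python3 -m inch '[{"jaw":0,"translation":[24,32,0],"turn":0},{"jaw":0,"translation":[48,63,0],"turn":0},{"jaw":0,"translation":[72,94,0],"turn":0},{"jaw":0,"translation":[96,125,0],"turn":0},{"jaw":0,"translation":[120,155,0],"turn":0}]'
```

```text
time_s: 0.93
ee_pos: [340.2, -145.0, 208.3]
tool_rot: [0.993, 0.122, 0.0, 0.0]
force: [1.3, -1.1, -1.0]
grip_width: -0.3
time_s: 1.35
ee_pos: [460.2, 10.1, 208.0]
tool_rot: [0.993, 0.122, -0.0, 0.0]
force: [0.5, 0.1, 0.1]
grip_width: 0.3
```

Next I shift over the paddle centre and come down to z ≈ 130, then check.

```bash

python3 -m inch '[{"jaw":0,"translation":[26,29,0],"turn":0},{"jaw":0,"translation":[28,29,-30],"turn":0},{"jaw":0,"translation":[28,29,-60],"turn":0},{"jaw":0,"translation":[28,29,-78],"turn":0},{"jaw":0,"translation":[28,29,-78],"turn":0}]'
python3 - <<'E'
from h import *
for n in('scene','top'): snap(n,n+'2')
a=cv2.imread('pics/top2.png')[180:270,260:400]; b=cv2.imread('pics/scene2.png')[130:270,250:420]
cv2.imwrite('pics/c3.png',np.vstack([cv2.resize(a,(600,386)),np.zeros((4,600,3),np.uint8)])); cv2.imwrite('pics/c4.png',cv2.resize(b,None,fx=4,fy=4,interpolation=cv2.INTER_CUBIC))
E
```

```text
time_s: 1.77
ee_pos: [483.9, 37.2, 125.5]
tool_rot: [0.993, 0.122, -0.005, -0.0]
force: [-0.8, 0.2, -0.3]
grip_width: 0.1
```

View pics/c4.png

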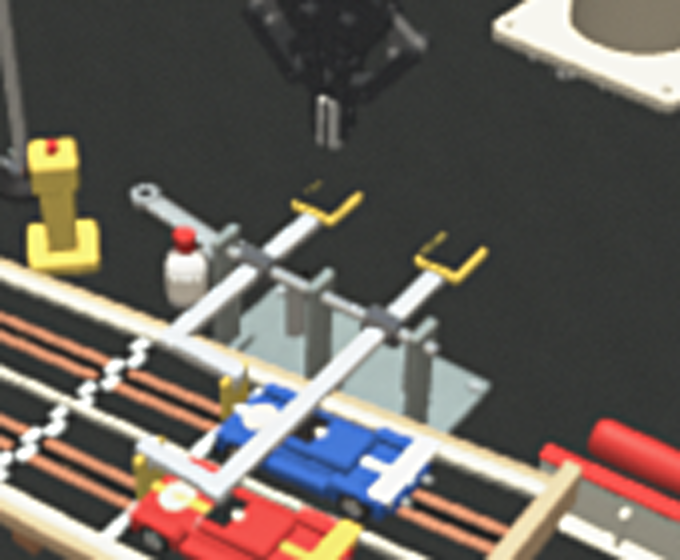

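View pics/c3.png

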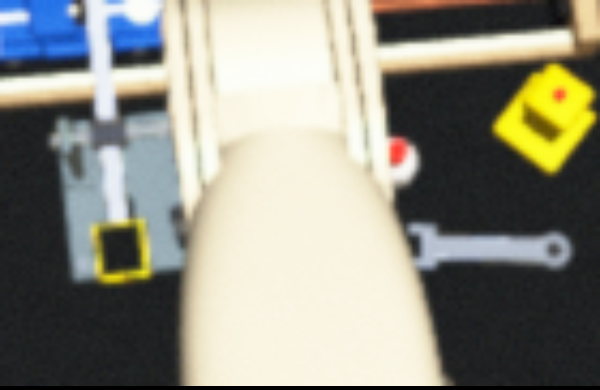

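The closed fingertips (crop px (328,147)) are about 25 mm directly above the near paddle (330,200). Nothing has moved, so I press down.

```bash

python3 -m inch '[{"jaw":0,"translation":[0,0,-22],"turn":0},{"jaw":0,"translation":[0,0,-34],"turn":0},{"jaw":0,"translation":[0,0,-44],"turn":0},{"jaw":0,"translation":[0,0,-52],"turn":0},{"jaw":0,"translation":[0,0,-54],"turn":0}]'
python3 - <<'E'
from h import *
snap('scene','s3')
b=cv2.imread('pics/s3.png')[130:300,190:400]; cv2.imwrite('pics/c5.png',cv2.resize(b,None,fx=3.5,fy=3.5,interpolation=cv2.INTER_CUBIC))
print(env.state()['force'],env.state()['ee_pos'])
E
```

```text
time_s: 2.28
ee_pos: [488.2, 36.9, 76.6]
tool_rot: [0.993, 0.121, 0.0, 0.0]
force: [-1.5, 0.1, 2.7]
grip_width: 0.4
[-0.98214985 -0.3177375   2.47018045] [488.1383427   36.85859937  76.70174451]
```

View pics/c5.png

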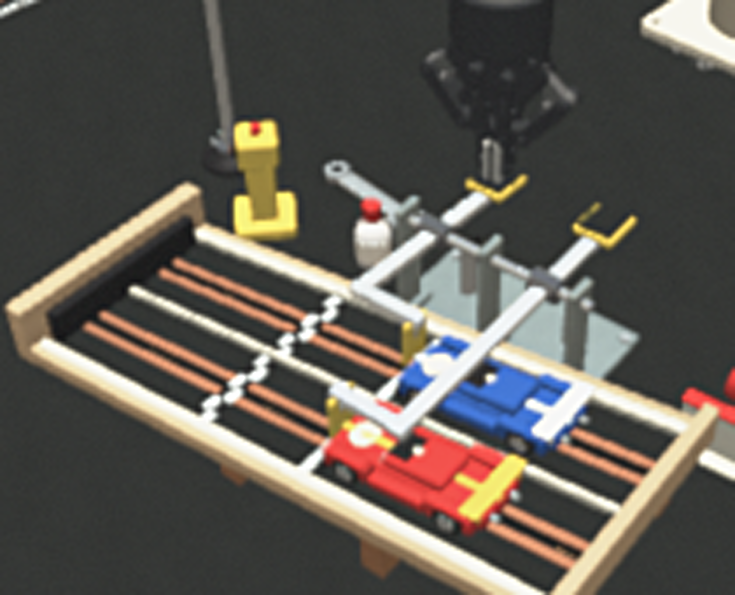

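```bash

python3 - <<'E'
from h import *
snap('scene','s4')
b=np.hstack([cv2.imread('pics/%s.png'%f)[160:260,280:380] for f in('scene2','s4')]); cv2.imwrite('pics/c6.png',cv2.resize(b,None,fx=4,fy=4,interpolation=cv2.INTER_CUBIC))
print(env.state()['force'],env.state()['ee_pos'])
E
```

```text
[-2.12068462e+00 -3.06574714e-03  3.64145420e+00] [488.19116029  36.85728787  77.07983743]
```

View pics/c6.png

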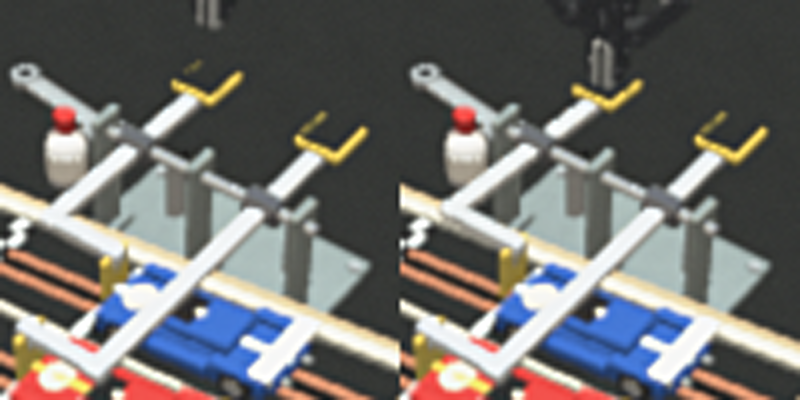

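```bash

python3 - <<'E'
from h import *
from scipy.spatial.transform import Rotation as Ro
c=camera_model('scene');K=c['K'];R=Ro.from_quat(c['rotation']).as_matrix()
def pj(p):
    q=R.T@(np.array(p)-c['xyz']); return [round(K[0,0]*q[0]/-q[2]+K[0,2],1),round(-K[1,1]*q[1]/-q[2]+K[1,2],1)]
# ramp frame: y dir (-1,-.075), near paddle (y=208) at 486.5,39
yd=np.array([-.997,-.076,0]);xd=np.array([-.076,.997,0]); O=np.array([486.5,39,0])-208*yd+50*xd; print('O',O)
for a in(0,.1,.2,.35,.45):
    o=[]
    for y,z in((208,105),(189,105),(227,105),(45,100)):
        dy,dz=y-130,z-95; y2=dy*np.cos(a)+dz*np.sin(a); z2=dz*np.cos(a)-dy*np.sin(a)
        o.append(pj(O+yd*(130+y2)-50*xd+[0,0,95+z2]))
    print(a,o)
print('tcp',pj([488.2,36.9,77]),pj([483.9,37.2,125.5]))
E
```

```text
O [690.076 104.658   0.   ]
0 [[np.float64(332.5), np.float64(178.5)], [np.float64(328.5), np.float64(181.8)], [np.float64(336.5), np.float64(175.2)], [np.float64(294.4), np.float64(211.3)]]
0.1 [[np.float64(332.6), np.float64(180.6)], [np.float64(328.6), np.float64(183.4)], [np.float64(336.5), np.float64(177.9)], [np.float64(294.5), np.float64(208.6)]]
0.2 [[np.float64(332.5), np.float64(182.9)], [np.float64(328.6), np.float64(185.1)], [np.float64(336.3), np.float64(180.7)], [np.float64(294.8), np.float64(205.7)]]
0.35 [[np.float64(332.0), np.float64(186.4)], [np.float64(328.3), np.float64(187.8)], [np.float64(335.6), np.float64(185.1)], [np.float64(295.7), np.float64(201.2)]]
0.45 [[np.float64(331.5), np.float64(188.9)], [np.float64(328.0), np.float64(189.7)], [np.float64(335.0), np.float64(188.2)], [np.float64(296.6), np.float64(198.0)]]
tcp [np.float64(331.3), np.float64(186.4)] [np.float64(332.8), np.float64(171.8)]
```

The gate is only about 3 px up (roughly 0.1 rad), not enough for the car, so I press further in small steps while watching the force.

```bash

python3 -m inch '[{"jaw":0,"translation":[0,0,-4],"turn":0},{"jaw":0,"translation":[0,0,-8],"turn":0},{"jaw":0,"translation":[0,0,-12],"turn":0},{"jaw":0,"translation":[0,0,-12],"turn":0},{"jaw":0,"translation":[0,0,-12],"turn":0}]'
python3 - <<'E'
from h import *
snap('scene','s5')
b=np.hstack([cv2.imread('pics/%s.png'%f)[160:280,200:380] for f in('s4','s5')]); cv2.imwrite('pics/c7.png',cv2.resize(b,None,fx=2.2,fy=2.2,interpolation=cv2.INTER_CUBIC))
E
```

```text
time_s: 2.8
ee_pos: [488.5, 37.0, 64.5]
tool_rot: [0.993, 0.122, 0.001, 0.0]
force: [-0.7, -1.3, 3.8]
grip_width: -0.1
```

View pics/c7.png

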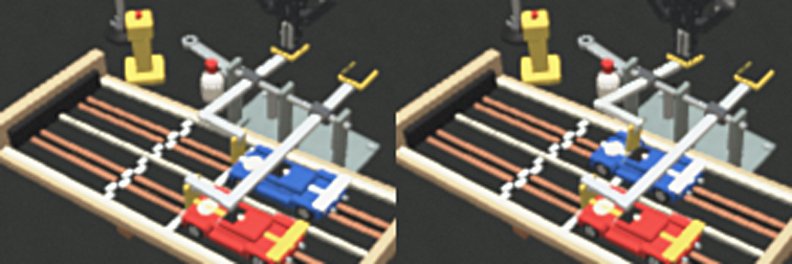

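The blue car is rolling. I add a few mm of clearance and hold.

```bash

python3 -m inch '[{"jaw":0,"translation":[0,0,-2],"turn":0},{"jaw":0,"translation":[0,0,-4],"turn":0},{"jaw":0,"translation":[0,0,-5],"turn":0},{"jaw":0,"translation":[0,0,-5],"turn":0},{"jaw":0,"translation":[0,0,-5],"turn":0}]'
python3 -m inch '[{"jaw":0,"translation":[0,0,0],"turn":0},{"jaw":0,"translation":[0,0,0],"turn":0},{"jaw":0,"translation":[0,0,0],"turn":0},{"jaw":0,"translation":[0,0,0],"turn":0},{"jaw":0,"translation":[0,0,0],"turn":0}]'
python3 -m inch '[{"jaw":0,"translation":[0,0,0],"turn":0},{"jaw":0,"translation":[0,0,0],"turn":0},{"jaw":0,"translation":[0,0,0],"turn":0},{"jaw":0,"translation":[0,0,0],"turn":0},{"jaw":0,"translation":[0,0,0],"turn":0}]'
python3 - <<'E'
from h import *
snap('scene','s6')
b=cv2.imread('pics/s6.png')[150:290,190:390]; cv2.imwrite('pics/c8.png',cv2.resize(b,None,fx=3,fy=3,interpolation=cv2.INTER_CUBIC))
E
```

```text
time_s: 3.27
ee_pos: [488.3, 37.2, 59.5]
tool_rot: [0.993, 0.122, 0.0, -0.0]
force: [1.7, -1.2, 3.9]
grip_width: -0.2
time_s: 3.68
ee_pos: [487.9, 37.2, 59.4]
tool_rot: [0.993, 0.122, 0.0, -0.0]
force: [1.6, 0.3, 4.1]
grip_width: -0.3
time_s: 4.1
ee_pos: [487.7, 37.1, 59.3]
tool_rot: [0.993, 0.122, -0.0, -0.0]
force: [1.5, 0.9, 4.5]
grip_width: 0.1
```

View pics/c8.png

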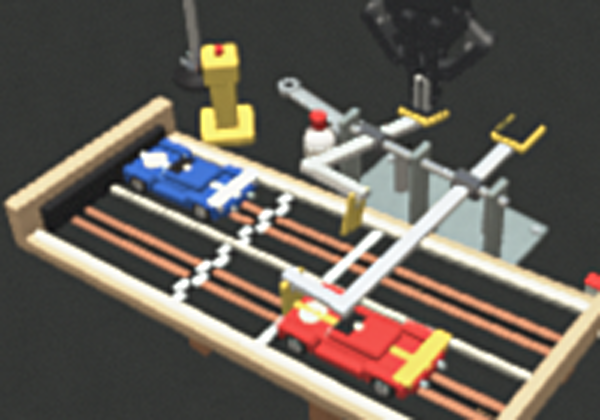

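The blue car (crop px (190,178)) is at the buffer, clear of the raised gate at (352,212), and red is still waiting. I release the paddle smoothly.

```bash

python3 -m inch '[{"jaw":0,"translation":[0,0,8],"turn":0},{"jaw":0,"translation":[0,0,16],"turn":0},{"jaw":0,"translation":[0,0,24],"turn":0},{"jaw":0,"translation":[0,0,32],"turn":0},{"jaw":0,"translation":[0,0,42],"turn":0}]'
python3 -m inch '[{"jaw":0,"translation":[0,0,15],"turn":0},{"jaw":0,"translation":[0,0,40],"turn":0},{"jaw":0,"translation":[0,0,70],"turn":0},{"jaw":0,"translation":[0,0,100],"turn":0},{"jaw":0,"translation":[0,0,110],"turn":0}]'
python3 -m inch '[{"jaw":0,"translation":[-35,-20,0],"turn":0},{"jaw":0,"translation":[-70,-40,0],"turn":0},{"jaw":0,"translation":[-105,-60,0],"turn":0},{"jaw":0,"translation":[-120,-70,0],"turn":0},{"jaw":0,"translation":[-120,-70,0],"turn":0}]'
python3 -m inch '[{"jaw":0,"translation":[0,0,0],"turn":0},{"jaw":0,"translation":[0,0,0],"turn":0},{"jaw":0,"translation":[0,0,0],"turn":0},{"jaw":0,"translation":[0,0,0],"turn":0},{"jaw":0,"translation":[0,0,0],"turn":0}]'
python3 - <<'E'
from h import *
snap('scene','s7');p,d=snap('top','t7')
b=cv2.imread('pics/s7.png')[150:290,190:390]; a=cv2.imread('pics/t7.png')[120:260,190:440]
cv2.imwrite('pics/c9.png',cv2.resize(b,None,fx=3,fy=3,interpolation=cv2.INTER_CUBIC));cv2.imwrite('pics/c10.png',cv2.resize(a,None,fx=3,fy=3,interpolation=cv2.INTER_CUBIC))
# blue car centroid -> ramp x, using depth
m=cv2.inRange(p,(0,30,110),(70,120,255)); m[:,:225]=0;m[:,405:]=0;m[:130]=0;m[205:]=0
P=np.array([pt('top',d,u,v) for v,u in np.argwhere(m)]); O=np.array([690,104.7,0]);xd=np.array([-.076,.997,0])
print(len(P),P.mean(0),'ramp x range',((P-O)@xd).min(),((P-O)@xd).max())
print(env.state()['force'])
E
```

```text
time_s: 4.57
ee_pos: [486.9, 37.0, 101.7]
tool_rot: [0.993, 0.122, -0.001, -0.0]
force: [0.0, 0.2, -0.4]
grip_width: -0.0
time_s: 4.98
ee_pos: [489.7, 37.2, 216.4]
tool_rot: [0.993, 0.122, 0.003, 0.0]
force: [0.7, -0.2, -0.1]
grip_width: -0.3
time_s: 5.4
ee_pos: [363.9, -34.1, 211.5]
tool_rot: [0.993, 0.12, -0.001, 0.0]
force: [-0.9, 0.8, 0.4]
grip_width: -0.4
time_s: 5.82
ee_pos: [368.3, -32.5, 211.1]
tool_rot: [0.993, 0.122, -0.0, -0.0]
force: [-0.7, 1.3, -0.6]
grip_width: 0.0
501 [667.85557429 -95.14160708  42.37879429] ramp x range -257.1599778109254 -32.065912870690426
[ 0.18630216  0.35537959 -0.55412126]
```

View pics/c9.png

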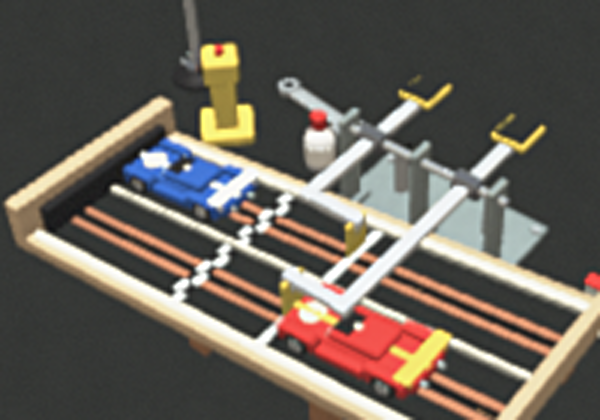

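View pics/c10.png

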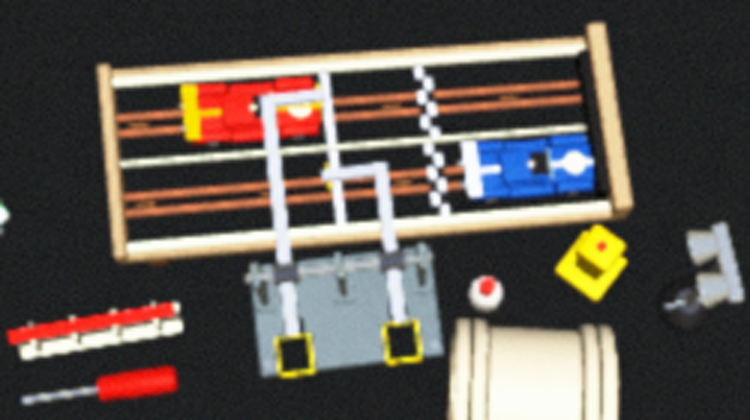

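The blue car rests against the buffer (c10 px (530,165)), and both paddles and gates are back at rest. Red is in place, bystanders are unmoved, and the arm is clear.

```bash
python3 -c "
from bench import env
print(env.close_job())"
```

```text
the job is handed in; nothing more can be done
None
```

The blue racer is resting against the buffer with both gates shut. I pressed only the near paddle, held it until the car had rolled out and down, then let it up smoothly. The job was handed in at about 5.9 s; it reports no verdict.

**Last checks:**
- The final pictures show the near paddle back at its rest height and the red racer still behind its shut gate.
- The other items still visible in them look unmoved. The joiner tool was hidden behind the arm in the final top picture.
- Wrist force stayed under about 5 N at every reading, and the arm ended clear of everything.

**What disagreed:**
- **First press:** it lifted the gate only about 0.1 rad, because the fingertips looked about 13 mm higher than the reported tool position. I pressed 17 mm further to let the car through.
- **Blue car position:** my colour-mask check is unreliable at its uphill end. It put the car's nose end at ramp x ≈ -257 mm, right at the buffer, but its uphill end read -32 mm, too far up for a 130 mm car, so the mask probably caught something else. I relied on the pictures for the car's position.

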